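Home a spring-loaded bayonet collar on a pull-tester adapter and hold it

ROBOT

A 6-joint arm with a two-finger parallel gripper is mounted at the origin on a cart in front of the work surface, level with it; the furniture and walls round the work are solid. World frame = base frame: x ahead of the robot, y to its left, z up, the work surface at z = 0. Lengths are in m, angles in degrees, forces in N, time in s.
With the tool pointing down it reaches from about 0.3 to 0.75 m from the base axis. Payload 8.5 kg.
Tool frame: the origin (TCP) lies at the very end of the fingers, on their centre line; the grasp point (between the pads) lies 19 mm behind it (env.grasp_offset is the distance from the TCP to the grasp point, in m); y points along the fingers, z is the direction in which the jaws open and shut, and the axes are right-handed (so a half turn about y gives the same grasp; the last joint's range is limited). The gripper opens to 85 mm and grips with 20 to 120 N. Pads are 22 mm wide; open, the fingers measure 114 mm over their backs; the gripper's body (76 mm by 85 mm) begins 54 mm behind the grasp point. The pads swing forward as they close: fully open they stand 13 mm farther back than shut.
Start: joints at [63.868, 21.807, 74.336, -0, 83.858, -12.336], TCP at [0.131, 0.534, 0.231] pointing down, gripper open.
Joint ranges: [-178.18, 178.18], [-50.72, 133.34], [12.68, 142.11], [-81.47, 261.47], [9.98, 163.14], [-165.26, 165.26]. Speed limits (degrees/s): [136.94, 136.94, 180, 180, 180, 180].

INTERFACE

Orientations are given as a 3x3 rotation matrix whose columns are the frame's x, y, z axes.
In Python, from rig import env gives the robot as it stands. The module is installed in compiled form; this text tells all that it offers.
- The arm moves only by the shell command python3 -m pendant 'ROWS' [FORCE]. ROWS is JSON, a list of rows, each a list of 3 entries, a list of its own where there are three numbers: the shift along the world's x, y, z as a fraction of full scale, then the turn about the world's z as a fraction of full scale, then the opening, from 0 (shut) to 1 (fully open). A call has 1 to 12 rows; each row shifts and turns the commanded pose from where the row before left it; what a row does not reach is not made up. Full scale, the value 1, is 30 mm for a shift and 5 degrees for a turn. A row lasts 1/12 s, in which the tool goes at most 41.7 mm and 7.16 degrees, less where a joint would pass 70% of its speed; a pose out of reach is approached as far as the arm can. A call with a number of a shift or a turn outside -1 to 1 is refused whole. A call with a gripper value outside its range is refused whole. The fingers move at their own pace and stop on an object; FORCE is the grip in N (left out, the last holds). Time passes only in rows, so rows that do not move let the fingers close. It gives the time, the measured TCP pose, the force and the opening at its end, in the units of the state.
- env.observe(): the state, without advancing time (a new reading comes with each control period).
- env.get_image(name): name is "side" or "top"; returns (picture, depth): 384x512x3 uint8, red, green, blue; 384x512 float32, m along the optical axis (not along the pixel's ray), 0 where there is no reading.
- env.camera_model(name): a dict with "camera_matrix" (3x3 intrinsics, pixels), "dist_coeffs" ([k1, k2, p1, p2, k3] as OpenCV has them; the pictures are not rectified), "R" (3x3) and "t" (3): a world point X has camera coordinates R X + t. Camera axes: x right, y down, z forward; pixel columns grow to the right and rows downward; lengths in m; the calibration is good to about 2 mm. A picture is of the moment at which its call begins. camera_model takes no time and is no camera call.
- env.close_job(): hands the job in, once; it reports no verdict.
The state is a dict: "time_s": time; "q": joint angles; "qvel": joint speeds; "joint_efforts": joint torques, N m; "position": TCP position; "tool_rot": TCP orientation; "ft_force": force on the tool from outside, world axes, zero at the start; "wrist_torque": the same for the moment, N m; "grip_width": finger opening in m.
Only numpy, scipy, OpenCV 4.12 (cv2) and the standard library are available. Lean on these libraries where they do the work, as an engineer would, in place of code of your own. Each camera call takes 0.05 s, during which the arm holds its last target.

TASK

The brass knurled collar on the round aluminium adapter is sitting up on hidden pins. Without lifting it off, turn it until its hidden keyways drop over the pins (clockwise seen from above, it takes less than a quarter turn), then push it down against the spring until it is fully home, and finish while still holding it pushed home. Leave the other things on the bench where they are.

Things in the scene. Friction and masses are not known exactly. Their poses are not given: they have to be found in the camera images.
- mount: Adapter fixed to the bench: round aluminium flange 100 mm across, 12 mm high, with an upright column 44 mm across. Origin: centre of the flange's underside, on the column's axis; z up. Its yaw tells nothing about the angle of the pins.
- shoulder (a point): Centre of the column's flat top, 45 mm above the bench. From it a spigot 32 mm across stands up 19 mm inside the collar, with three radial pins 120 degrees apart (7 mm thick, tops 9 mm above the shoulder), hidden by the collar's skirt and at an unknown angle.
- collar: Loose brass knurled collar, 56 mm outside diameter, 33 mm high, about 0.15 kg, on the spigot with 1.5 mm of play all round. Origin: centre of its lower rim; z up its axis. At the start it stands on the pins, origin 45 mm above the mount's origin; fully home is 9 mm lower (36 mm above). Grasp it from above across its diameter, in its upper half; nothing is in the way for 40 mm round it above the flange.
- collar_top (a point): Centre of the collar's grey top plate (a 12 mm hole there), 33 mm above the collar's origin: 78 mm above the bench at the start, 69 mm when fully home. Let go when over the pins, it stands about 4 mm above home.
- keyway (a point): Mouth of one of three keyways inside the collar, 120 degrees apart, 12 mm wide: 20.5 mm out from the collar's axis along its +x, 9 mm above its lower rim, out of sight. A clockwise turn from above of 15 to 88 degrees from the start brings the keyways over the pins; they enter within about 6 degrees either side.
- plunger (a joint): Steel spring plunger in the end of the spigot, which pushes up under the collar's top plate: 0 m when free, 0.005 when the collar is fully home. It meets the plate 4 mm after the keyways enter; home takes a push of about 6 N, less the collar's weight.
- oil_dropper: Bystander: small dark bottle with a red needle cap, 30 mm across, 104 mm high; origin centre of its foot.
- bead_jar: Bystander: small jar of brass beads with a black cap, 46 mm across, 74 mm high; origin centre of its foot.
- jar_studs: Bystander: glass jar of studs, grey lid, 58 mm across, 70 mm high; origin centre of its foot.
- grease_pot: Bystander: low grey pot with a lid, 57 mm across, 32 mm high; origin centre of its foot.
- tape_roll: Bystander: roll of tape lying flat, 96 mm across, 25 mm high; origin centre of its underside.
- caliper: Bystander: dial caliper lying flat, 254 mm long, 74 mm wide, 15 mm high; origin near its middle, on the bench.
- notebook: Bystander: blue notebook, 148 x 109 x 14 mm; origin centre of its underside.
- sample_03: Bystander: small tan rod, 11 x 36 x 11 mm; origin centre of its underside.
- sample_07: Bystander: small pale eyelet, 21 mm across, 10 mm high; origin centre of its underside.
Not all that is in view belongs to the job. What is meant by the mount is not brown, and is the larger of those in its own colour.

How it is judged:
By the outcome, as a careful person would: the job done as asked, in the order asked, and still so for the second after the job is handed in, while the arm keeps its last pose, push and grip.
It also fails if it takes over 45 s, if anything falls off the work surface, if the arm or the gripper's body presses on something with over 40 N, if the wrist force passes 120 N, or if a joint passes its speed limit or range.

## Working session

There is one attempt and no reset: what is moved stays moved. The work goes in short steps, Python scripts to look and compute and a shell command to move; the robot and the scene stay as the last step left them, time stands still between calls to the robot, and variables do not carry over. Pictures are saved under pics/ and viewed, and the job is handed in when it is done.

```bash
mkdir -p pics; cat > h.py <<'E'
import numpy as np,cv2
from rig import env
def snap(n,f):
    im,d=env.get_image(n); cv2.imwrite(f'pics/{f}.png',im[:,:,::-1]); np.save(f'pics/{f}_d.npy',d); return im,d
def cast(n,uv,z):
    m=env.camera_model(n);K=np.array(m['camera_matrix']);R=np.array(m['R']);t=np.array(m['t'])
    p=cv2.undistortPoints(np.array(uv,float).reshape(-1,1,2),K,np.array(m['dist_coeffs'])).reshape(-1,2)
    r=np.c_[p,np.ones(len(p))]@R; c=-R.T@t
    return c+r*((z-c[2])/r[:,2])[:,None]
def proj(n,X):
    m=env.camera_model(n);R=np.array(m['R'])
    return cv2.projectPoints(np.array(X,float).reshape(-1,3),cv2.Rodrigues(R)[0],np.array(m['t']),np.array(m['camera_matrix']),np.array(m['dist_coeffs']))[0].reshape(-1,2)
E
python3 - <<'E'
from h import *
s=env.observe();print({k:np.round(v,3).tolist() for k,v in s.items()},env.grasp_offset)
for n in('top','side'):snap(n,n+'0')
E
```

```text
{'time_s': 0.0, 'q': [63.866, 21.841, 74.386, 0.001, 83.857, -12.335], 'qvel': [0.003, -0.006, 0.014, 0.042, -0.064, -0.028], 'joint_efforts': [0.001, -44.846, -23.129, -0.0, 0.005, 0.0], 'position': [0.131, 0.534, 0.231], 'tool_rot': [[0.971, -0.001, 0.239], [-0.239, -0.001, 0.971], [-0.0, -1.0, -0.001]], 'ft_force': [0.491, 0.472, 0.794], 'wrist_torque': [-0.005, -0.01, -0.031], 'grip_width': 0.086} 0.0187
```

View pics/top0.png

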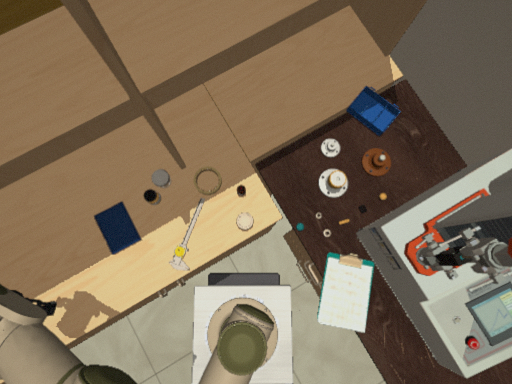

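View pics/side0.png

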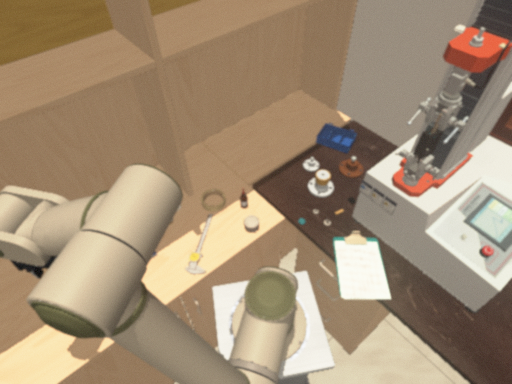

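Three round adapters appear in the top view: large aluminium (333,182), small aluminium (330,147) and brown (376,161). The large aluminium one fits: it isn't brown, and it's the larger of the two in its colour. I'll check it in a crop.

```bash
python3 - <<'E'
from h import *
a=cv2.imread('pics/top0.png')[125:225,285:410];b=cv2.imread('pics/side0.png')[140:220,280:380]
cv2.imwrite('pics/crop0.png',np.hstack([cv2.resize(a,(500,400),interpolation=cv2.INTER_CUBIC),cv2.resize(b,(300,400)[:2],interpolation=cv2.INTER_CUBIC)]))
for n in('top','side'):
    m=env.camera_model(n);R=np.array(m['R']);print(n,-R.T@np.array(m['t']),np.array(m['camera_matrix'])[0,0],m['dist_coeffs'],R[2])
print(cast('top',[[333,182],[330,147],[376,161]],0.03))
print(cast('side',[[321,187],[311,164],[351,166]],0.03))
E
```

```text
top [ 0.23017275 -0.01112562  1.28683198] 378.49696368618396 [0.02974609 0.         0.         0.         0.        ] [ 0.18152645 -0.01202587 -0.98331253]
side [-0.38042708  0.0925518   1.07914299] 351.6318198952217 [0.01681841 0.         0.         0.         0.        ] [ 0.64592216 -0.1022303  -0.75652728]
[[ 0.48949847 -0.30651679  0.03      ]
 [ 0.61283835 -0.30131255  0.03      ]
 [ 0.56282549 -0.45684124  0.03      ]]
[[ 0.47029587 -0.30532825  0.03      ]
 [ 0.60020827 -0.3017985   0.03      ]
 [ 0.5579583  -0.46038961  0.03      ]]
```

View pics/crop0.png

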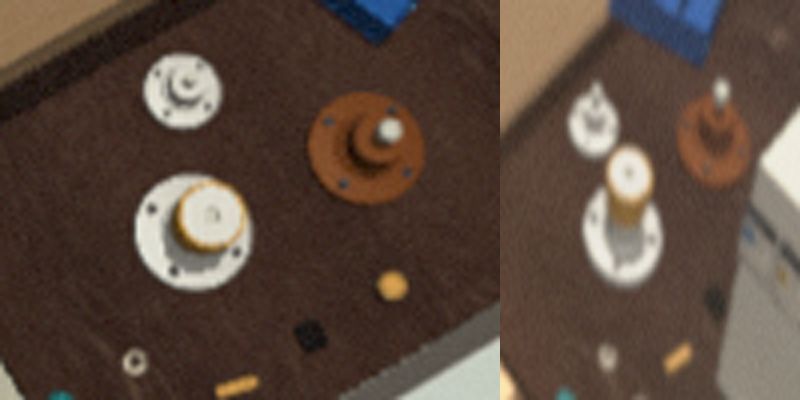

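The crop confirms it: the large aluminium flange carries the brass-sided collar with a grey top. Next I'll measure it in both views.

```bash
python3 - <<'E'
from h import *
for n,c,r in(('top',(338,179),22),('side',(322,180),22)):
    im=cv2.imread(f'pics/{n}0.png');hs=cv2.cvtColor(im,cv2.COLOR_BGR2HSV).astype(int)
    x0,y0=c[0]-r,c[1]-r
    w=hs[y0:y0+2*r,x0:x0+2*r]
    brass=((w[...,1]>90)&(w[...,2]>110)&(w[...,0]>8)&(w[...,0]<30))
    white=((w[...,1]<60)&(w[...,2]>150))
    for y in range(2*r): print(y+y0,''.join('B' if brass[y,x] else 'w' if white[y,x] else '.' for x in range(2*r)))
    print('x0',x0)
    K=cv2.resize(im[y0:y0+2*r,x0:x0+2*r],None,fx=9,fy=9,interpolation=cv2.INTER_NEAREST);cv2.imwrite(f'pics/z_{n}.png',K)
E
```

```text
157 ............................................
158 ............................................
159 ............................................
160 ............................................
161 ............................................
162 ............................................
163 ............................................
164 ............................................
165 ............................................
166 ............................................
167 ............................................
168 ............................................
169 ............wwwwwwwww.......................
170 ..........wwwwwwwww..BBB....................
171 ........wwwwwwwww.B.....BBB.................
172 .......wwwwwwwwwBB.wwwwwww.B................
173 ......wwwwwwwwwB.wwwwwwwwww.B...............
174 .....wwwwwwwwwBBwwwwwwwwwwwwBB..............
175 .....wwwwwwww.Bwwwwwwwwwwwww.B..............
176 ....ww..wwww.BBwwwwwwwwwwwwwwBB.............
177 ....ww..wwww.BBwwwwwwwwwwwwwwBB.............
178 ...wwwwwwww..BBwwwwwwwwwwwwww.B.............
179 ...wwwwwwww..BBwww
[... 2525 characters left out ...]
.......
188 .........wwwwwwww..........wwwwwww..........
189 .........wwwwwwwwwwwwwwwwwwwwwwwww..........
190 ..........wwwwwwwwwwwwwwwwwwwwwww...........
191 ..........wwwwwwwwwwwwwwwwwwwwwww...........
192 ...........wwwwwwwwwwwwwwwwwwwww............
193 ............wwwwwwwwwwwwwwwwwww.............
194 ..............wwwwwwwwwwwwwwww..............
195 ................wwwwwwwwwwww................
196 ...................wwwwww...................
197 ............................................
198 ............................................
199 ............................................
200 ............................................
201 ............................................
x0 300
```

```bash
python3 - <<'E'
import cv2,numpy as np
cv2.imwrite('pics/z.png',np.hstack([cv2.imread('pics/z_top.png'),cv2.imread('pics/z_side.png')]))
E
```

```text
(no output)
```

View pics/z.png

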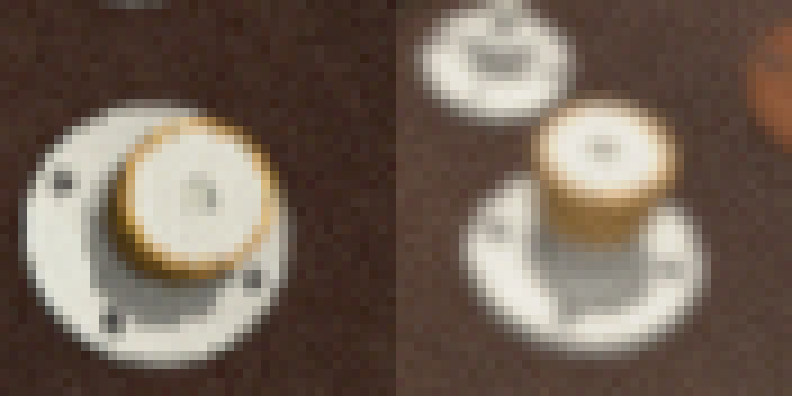

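```bash
python3 - <<'E'
from h import *
A=cast('top',[[337.5,178.5]],.078)[0];B=cast('side',[[322.5,174.2]],.078)[0]
print(A,B)
# flange: contours of white/bright mask
for n,lo,hi in(('top',(316,166),(352,200)),('side',(305,171),(340,200))):
    im=cv2.imread(f'pics/{n}0.png').astype(int)
    m=np.zeros(im.shape[:2],np.uint8)
    w=im[lo[1]:hi[1],lo[0]:hi[0]]
    m[lo[1]:hi[1],lo[0]:hi[0]]=(w.max(2)>105)*255
    c=max(cv2.findContours(m,0,1)[0],key=cv2.contourArea)
    p=cv2.convexHull(c).reshape(-1,2).astype(float)
    W=cast(n,p,.012)[:,:2]
    if n=='side': W=W[p[:,1]>184]
    a=np.linalg.lstsq(np.c_[2*W,np.ones(len(W))],(W**2).sum(1),rcond=None)[0]
    print(n,a[:2],np.sqrt(a[2]+a[0]**2+a[1]**2))
d=np.load('pics/top0_d.npy');print(d[178,330:346])
m=env.camera_model('top');X=np.array([*A]);print((np.array(m['R'])@X+m['t'])[2])
s=env.observe();print(A-s['position'])
E
```

```text
[ 0.49126469 -0.31044113  0.078     ] [ 0.49345975 -0.31207573  0.078     ]
top [ 0.49192158 -0.31050509] 0.051129308792519444
side [ 0.48759628 -0.31074572] 0.0540046038559246
[1.2399708 1.2446004 1.2409108 1.2380441 1.2371927 1.2351869 1.2498584
 1.2530868 1.2472531 1.2457464 1.2385967 1.244214  1.2381597 1.239285
 1.2394421 1.2405272]
1.2396542503033805
[ 0.36022134 -0.84433207 -0.15278534]
```

Two views agree within 2 mm (flange and plate centre about 0.492, -0.311). I'm moving over in an arc at carry height.

```bash
python3 -m pendant '[[[0.45,-0.9,0],0,1],[[0.45,-0.9,0],0,1],[[0.45,-0.9,0],0,1],[[0.45,-0.9,0],0,1],[[0.45,-0.9,0],0,1],[[0.45,-0.9,0],0,1],[[0.45,-0.9,0],0,1],[[0.45,-0.9,0],0,1],[[0.45,-0.9,0],0,1],[[0.45,-0.9,0],0,1],[[0.45,-0.9,0],0,1],[[0.45,-0.9,0],0,1]]' 60
python3 -m pendant '[[[0.45,-0.9,0],0,1],[[0.45,-0.9,0],0,1],[[0.45,-0.9,0],0,1],[[0.45,-0.9,0],0,1],[[0.45,-0.9,0],0,1],[[0.45,-0.9,0],0,1],[[0.45,-0.9,0],0,1],[[0.45,-0.9,0],0,1],[[0.45,-0.9,0],0,1],[[0.45,-0.9,0],0,1],[[0.45,-0.9,0],0,1],[[0.45,-0.9,0],0,1]]'
```

```text
time_s: 1.1
position: [0.2933, 0.2087, 0.2312]
tool_rot: [[0.971, -0.0, 0.238], [-0.238, -0.0, 0.971], [-0.0, -1.0, -0.0]]
ft_force: [1.1, 0.2, 0.5]
grip_width: 0.0853
time_s: 2.1
position: [0.4554, -0.1153, 0.231]
tool_rot: [[0.971, -0.001, 0.239], [-0.239, 0.0, 0.971], [-0.001, -1.0, 0.0]]
ft_force: [0.5, 1.2, 1.3]
grip_width: 0.0854
```

```bash
python3 -m pendant '[[[0.15,-0.82,0],0,1],[[0.15,-0.82,0],0,1],[[0.15,-0.82,0],0,1],[[0.15,-0.82,0],0,1],[[0.15,-0.82,0],0,1],[[0.15,-0.82,0],0,1],[[0.15,-0.82,0],0,1],[[0.17,-0.79,0],0,1],[[0,0,-0.9],0,1],[[0,0,-0.9],0,1],[[0,0,-0.9],0,1],[[0,0,0],0,1]]'
python3 - <<'E'
from h import *
for n in('top','side'):snap(n,n+'1')
a=cv2.imread('pics/top1.png')[130:230,290:390];b=cv2.imread('pics/side1.png')[120:220,270:370]
cv2.imwrite('pics/c1.png',cv2.resize(np.hstack([a,b]),None,fx=4,fy=4,interpolation=cv2.INTER_CUBIC))
E
```

```text
time_s: 3.1
position: [0.4898, -0.3082, 0.1452]
tool_rot: [[0.971, -0.007, 0.239], [-0.239, 0.007, 0.971], [-0.009, -1.0, 0.005]]
ft_force: [-0.6, 1.4, -0.3]
grip_width: 0.0854
```

View pics/c1.png

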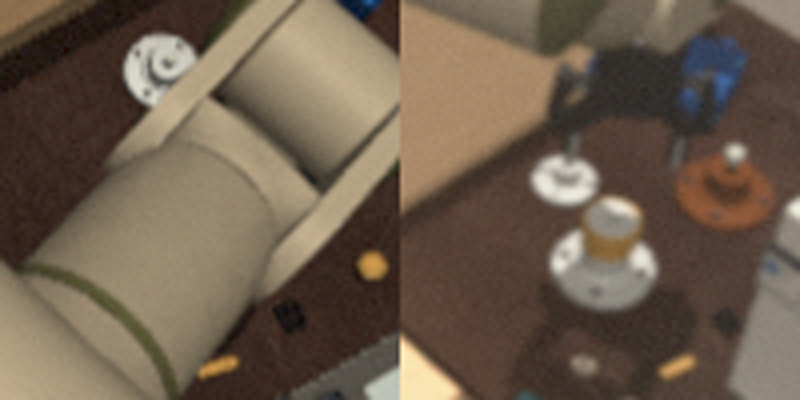

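Side view: fingertips straddle the collar at about (313,159) and (339,161). The collar top at about (323,174) is undisturbed, and the arm hides the top view. I'll check the fingertip midpoint against the TCP projection.

```bash
python3 - <<'E'
from h import *
s=env.observe();p=np.array(s['position']);z=np.array(s['tool_rot'])[:,2];print(p,s['ft_force'])
print(proj('side',[p,p+[0,0,.013],p+z*.043+[0,0,.013],p-z*.043+[0,0,.013],p+z*.055+[0,0,.013],p-z*.055+[0,0,.013]]))
b=cv2.imread('pics/side1.png')[135:205,295:355]
cv2.imwrite('pics/c1b.png',cv2.resize(b,None,fx=8,fy=8,interpolation=cv2.INTER_CUBIC))
E
```

```text
[ 0.49172441 -0.30973604  0.15039613] [-0.6333911  -0.18329417  0.32225462]
[[324.58138565 161.31408859]
 [325.05917083 158.80808679]
 [313.30478913 158.3875529 ]
 [336.86373096 159.2292375 ]
 [310.03323113 158.2702984 ]
 [340.16720612 159.34688439]]
```

View pics/c1b.png

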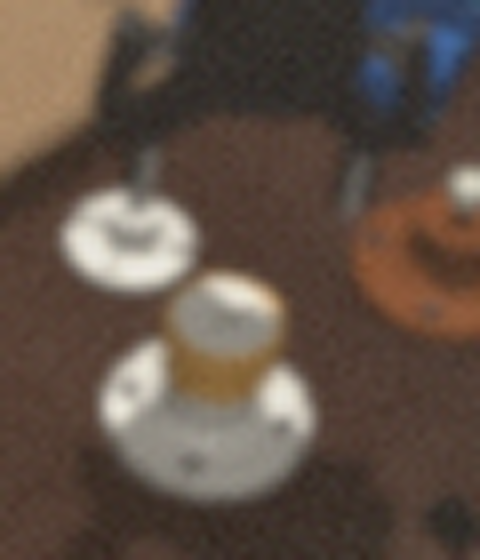

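```bash
python3 -m pendant '[[[0,-0.03,-0.8],0,1],[[0,0,-0.8],0,1],[[0,0,-0.8],0,1],[[0,0,-0.6],0,1],[[0,0,-0.5],0,1],[[0,0,0],0,1],[[0,0,0],0,1]]'
python3 - <<'E'
from h import *
print({k:np.round(v,4).tolist() for k,v in env.observe().items() if k in('position','ft_force','wrist_torque','time_s')})
snap('side','side2')
b=cv2.imread('pics/side2.png')[135:205,295:355]
cv2.imwrite('pics/c2.png',cv2.resize(b,None,fx=8,fy=8,interpolation=cv2.INTER_CUBIC))
E
```

```text
time_s: 3.78
position: [0.4925, -0.3112, 0.0468]
tool_rot: [[0.971, 0.001, 0.238], [-0.238, -0.001, 0.971], [0.002, -1.0, -0.001]]
ft_force: [0.2, -1.0, 0.5]
grip_width: 0.0857
{'time_s': 3.7833, 'position': [0.4925, -0.3112, 0.0468], 'ft_force': [0.1788, -1.004, 0.4768], 'wrist_torque': [0.0045, -0.0761, 0.0234]}
```

View pics/c2.png

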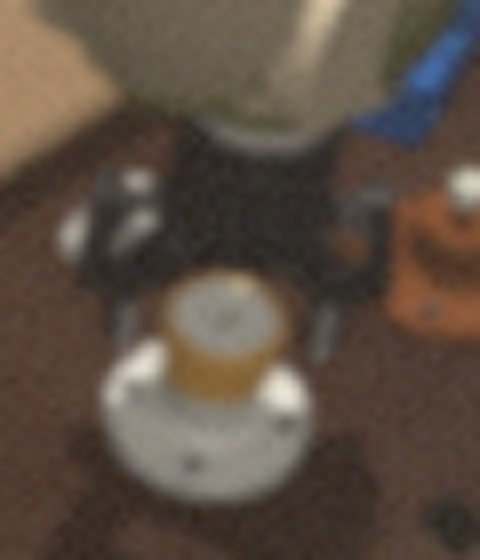

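The fingers at crop (122,335) and (325,340) sit evenly around the collar at (225,320). I'll close gently and read the side load.

```bash
python3 -m pendant '[[[0,0,0],0,0.5],[[0,0,0],0,0.5],[[0,0,0],0,0.4],[[0,0,0],0,0.4],[[0,0,0],0,0.4],[[0,0,0],0,0.4]]' 30
python3 -m pendant '[[[0,0,0],0,0.4],[[0,0,0],0,0.4]]'
python3 - <<'E'
from h import *
print({k:np.round(v,4).tolist() for k,v in env.observe().items() if k in('position','ft_force','wrist_torque','time_s')})
E
```

```text
time_s: 4.33
position: [0.4923, -0.311, 0.0466]
tool_rot: [[0.971, 0.002, 0.238], [-0.238, -0.001, 0.971], [0.002, -1.0, -0.001]]
ft_force: [-0.4, 1.1, 6.1]
grip_width: 0.0542
time_s: 4.5
position: [0.4923, -0.311, 0.0466]
tool_rot: [[0.971, 0.002, 0.239], [-0.239, -0.001, 0.971], [0.002, -1.0, -0.001]]
ft_force: [-0.0, 1.1, 5.3]
grip_width: 0.0539
{'time_s': 4.5, 'position': [0.4923, -0.311, 0.0466], 'ft_force': [-0.0238, 1.1202, 5.3101], 'wrist_torque': [0.1903, 0.0136, -0.0188]}
```

```bash
python3 -m pendant '[[[0,0,0],0,0.3],[[0,0,0],0,0.3],[[0,0,0],-0.8,0.3],[[0,0,0],-0.8,0.3],[[0,0,0],0,0.3]]' 60
python3 -m pendant '[[[0,0,0],-0.8,0.3],[[0,0,0],0,0.3]]'
```

```text
time_s: 4.92
position: [0.4924, -0.3111, 0.0466]
tool_rot: [[0.927, 0.002, 0.374], [-0.374, -0.002, 0.927], [0.003, -1.0, -0.001]]
ft_force: [0.6, 0.5, 7.5]
grip_width: 0.0541
time_s: 5.08
position: [0.492, -0.3112, 0.0461]
tool_rot: [[0.9, 0.001, 0.436], [-0.436, -0.002, 0.9], [0.002, -1.0, -0.001]]
ft_force: [-2.1, -2.1, 3.9]
grip_width: 0.0532
```

```bash
python3 -m pendant '[[[0,0,-0.05],0,0.3],[[0,0,0],0,0.3],[[0,0,0],0,0.3]]'
python3 - <<'E'
from h import *
print({k:np.round(v,4).tolist() for k,v in env.observe().items() if k in('position','ft_force','wrist_torque','time_s')})
E
```

```text
time_s: 5.33
position: [0.492, -0.3115, 0.0455]
tool_rot: [[0.901, 0.002, 0.433], [-0.433, -0.002, 0.901], [0.002, -1.0, -0.001]]
ft_force: [-3.4, -0.3, 13.1]
grip_width: 0.0534
{'time_s': 5.3333, 'position': [0.492, -0.3115, 0.0455], 'ft_force': [-3.3678, -0.328, 13.0506], 'wrist_torque': [0.0002, 0.4579, -0.2817]}
```

```bash
python3 -m pendant '[[[0,0,0],-0.8,0.3],[[0,0,0],0,0.3]]'
python3 -m pendant '[[[0,0,0],-0.8,0.3],[[0,0,0],0,0.3]]'
python3 -m pendant '[[[0,0,0],-0.8,0.3],[[0,0,0],0,0.3]]'
```

```text
time_s: 5.5
position: [0.492, -0.3114, 0.0444]
tool_rot: [[0.868, 0.001, 0.497], [-0.497, -0.002, 0.868], [0.002, -1.0, -0.001]]
ft_force: [-0.6, -3.8, 2.6]
grip_width: 0.0541
time_s: 5.67
position: [0.4915, -0.3107, 0.0435]
tool_rot: [[0.832, -0.001, 0.555], [-0.555, 0.0, 0.832], [-0.001, -1.0, -0.0]]
ft_force: [-1.4, -2.6, -0.5]
grip_width: 0.0543
time_s: 5.83
position: [0.4914, -0.3103, 0.0433]
tool_rot: [[0.791, -0.001, 0.612], [-0.612, 0.001, 0.791], [-0.002, -1.0, 0.0]]
ft_force: [0.1, 0.8, -2.2]
grip_width: 0.0539
```

```bash
python3 -m pendant '[[[0,0,0],0,0.3],[[0,0,0],0,0.3]]'
python3 - <<'E'
from h import *
print({k:np.round(v,4).tolist() for k,v in env.observe().items() if k in('position','ft_force','wrist_torque','time_s')})
snap('side','side3')
b=cv2.imread('pics/side3.png')[135:205,295:355]
cv2.imwrite('pics/c3.png',cv2.resize(b,None,fx=8,fy=8,interpolation=cv2.INTER_CUBIC))
E
```

```text
time_s: 6.0
position: [0.4916, -0.3105, 0.0435]
tool_rot: [[0.792, -0.001, 0.61], [-0.61, 0.001, 0.792], [-0.001, -1.0, 0.0]]
ft_force: [-0.2, -0.6, -0.3]
grip_width: 0.0538
{'time_s': 6.0, 'position': [0.4916, -0.3105, 0.0435], 'ft_force': [-0.2484, -0.6037, -0.319], 'wrist_torque': [0.0401, -0.0038, 0.0159]}
```

View pics/c3.png

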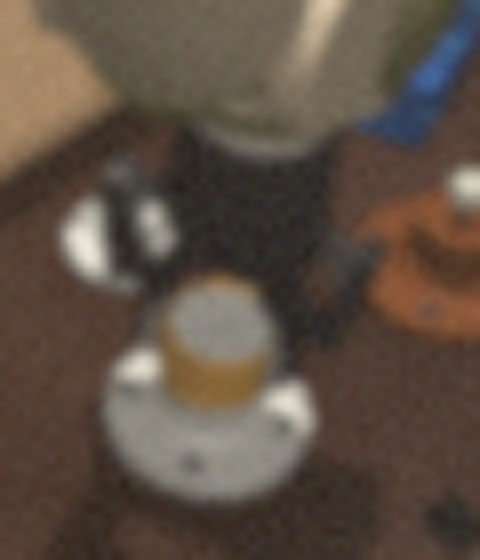

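The collar's top edge has moved down in the crop (270 to 275), and the vertical and side loads are now near zero. That fits the keyways entering at around 20°. I'll push down in small steps.

```bash
python3 -m pendant '[[[0,0,-0.05],0,0.3],[[0,0,0],0,0.3]]'
python3 -m pendant '[[[0,0,-0.05],0,0.3],[[0,0,0],0,0.3]]'
python3 -m pendant '[[[0,0,-0.05],0,0.3],[[0,0,0],0,0.3]]'
```

```text
time_s: 6.22
position: [0.4918, -0.3106, 0.0422]
tool_rot: [[0.791, 0.0, 0.612], [-0.612, 0.0, 0.791], [-0.0, -1.0, 0.0]]
ft_force: [-0.8, -0.1, 0.5]
grip_width: 0.0537
time_s: 6.38
position: [0.4918, -0.3107, 0.0408]
tool_rot: [[0.791, 0.0, 0.612], [-0.612, -0.0, 0.791], [0.0, -1.0, 0.0]]
ft_force: [-0.9, -0.6, 0.9]
grip_width: 0.0537
time_s: 6.55
position: [0.4918, -0.3107, 0.0394]
tool_rot: [[0.79, 0.0, 0.613], [-0.613, -0.0, 0.79], [0.0, -1.0, 0.0]]
ft_force: [-0.4, 1.2, 2.2]
grip_width: 0.0534
```

```bash
python3 -m pendant '[[[0,0,-0.05],0,0.3],[[0,0,0],0,0.3]]' 80
python3 -m pendant '[[[0,0,-0.05],0,0.3],[[0,0,0],0,0.3]]'
python3 -m pendant '[[[0,0,-0.03],0,0.3],[[0,0,0],0,0.3]]'
```

```text
time_s: 6.72
position: [0.4919, -0.3107, 0.0382]
tool_rot: [[0.79, 0.0, 0.613], [-0.613, -0.0, 0.79], [0.001, -1.0, -0.0]]
ft_force: [-1.0, 1.7, 5.1]
grip_width: 0.053
time_s: 6.88
position: [0.4919, -0.3107, 0.0381]
tool_rot: [[0.79, 0.001, 0.613], [-0.613, -0.001, 0.79], [0.001, -1.0, -0.0]]
ft_force: [-5.6, 4.2, 18.7]
grip_width: 0.0534
time_s: 7.05
position: [0.4919, -0.3108, 0.0381]
tool_rot: [[0.79, 0.001, 0.613], [-0.613, -0.002, 0.79], [0.002, -1.0, -0.0]]
ft_force: [-8.5, 7.5, 26.3]
grip_width: 0.053
```

Hard stop at z = 0.0381, with the spring force just before it (about 5 N) as expected. I'll settle and check by picture.

```bash
python3 -m pendant '[[[0,0,0],0,0.3],[[0,0,0],0,0.3],[[0,0,0],0,0.3],[[0,0,0],0,0.3]]'
python3 - <<'E'
from h import *
print({k:np.round(v,4).tolist() for k,v in env.observe().items() if k in('position','ft_force','wrist_torque','time_s')})
snap('side','side4')
cv2.imwrite('pics/c4.png',np.hstack([cv2.resize(cv2.imread(f'pics/side{i}.png')[160:205,300:345],None,fx=8,fy=8,interpolation=cv2.INTER_CUBIC) for i in(2,4)]))
C=np.array([.492,-.311])
for z in(.078,.069):
    print(z,[proj('side',[[*(C),z]])[0].round(1)])
for z in(.045,.036):
    print(z,proj('side',[[C[0]-.0275,C[1]+.004,z]])[0].round(1))
for i in (2,3,4):
    im=cv2.imread(f'pics/side{i}.png')[165:200,319:326].mean(1).astype(int);print(i,[(165+k,*v) for k,v in enumerate(im.tolist())][:26])
E
```

```text
time_s: 7.38
position: [0.4919, -0.3107, 0.0381]
tool_rot: [[0.79, 0.001, 0.613], [-0.613, -0.002, 0.79], [0.002, -1.0, -0.0]]
ft_force: [-7.7, 6.5, 25.5]
grip_width: 0.0532
{'time_s': 7.3833, 'position': [0.4919, -0.3107, 0.0381], 'ft_force': [-7.6924, 6.5259, 25.5002], 'wrist_torque': [0.878, 1.1414, 0.0145]}
0.078 [array([322.3, 174.5])]
0.069 [array([322. , 176.1])]
0.045 [322.3 185.5]
0.036 [322. 187.]
2 [(165, 40, 44, 48), (166, 39, 43, 46), (167, 38, 42, 49), (168, 49, 59, 73), (169, 78, 98, 116), (170, 111, 131, 146), (171, 127, 141, 150), (172, 131, 141, 145), (173, 128, 136, 140), (174, 123, 131, 136), (175, 123, 132, 135), (176, 127, 136, 140), (177, 125, 135, 141), (178, 114, 130, 142), (179, 89, 120, 143), (180, 67, 108, 138), (181, 57, 101, 133), (182, 55, 99, 131), (183, 57, 100, 132), (184, 70, 105, 131), (185, 96, 117, 133), (186, 113, 126, 132), (187, 122, 131, 135), (188, 131, 138, 142), (189, 140, 149, 153), (190, 144, 151, 157)]
3 [(165, 40, 44, 48), (166, 38, 41, 46), (167, 42, 44, 49), (168, 42, 48, 58), (169, 52, 69, 88), (170, 80, 103, 125), (171, 110, 128, 1
[... 265 characters left out ...]
184, 59, 102, 133), (185, 77, 108, 134), (186, 102, 119, 132), (187, 119, 128, 134), (188, 128, 137, 141), (189, 140, 149, 153), (190, 143, 152, 156)]
4 [(165, 37, 41, 46), (166, 39, 43, 47), (167, 40, 44, 49), (168, 40, 44, 49), (169, 40, 47, 56), (170, 53, 72, 91), (171, 82, 106, 128), (172, 111, 131, 145), (173, 129, 139, 147), (174, 131, 140, 144), (175, 130, 139, 143), (176, 127, 136, 140), (177, 127, 136, 139), (178, 128, 137, 142), (179, 126, 137, 143), (180, 110, 129, 143), (181, 83, 114, 139), (182, 62, 104, 135), (183, 55, 100, 132), (184, 56, 101, 132), (185, 63, 103, 134), (186, 80, 108, 132), (187, 107, 122, 132), (188, 127, 136, 142), (189, 140, 149, 152), (190, 142, 151, 155)]
```

View pics/c4.png

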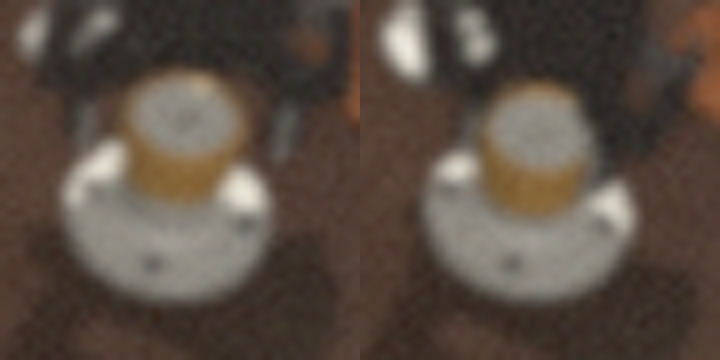

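The collar dropped 1.7–1.9 px; 9 mm predicts 1.6 px. I'll relieve the roughly 10 N side load to rule out a tilted jam.

```bash
python3 -m pendant '[[[-0.02,0.015,0],0,0.3],[[0,0,0],0,0.3],[[0,0,0],0,0.3]]'
python3 -m pendant '[[[-0.02,0.015,0],0,0.3],[[0,0,0],0.2,0.3],[[0,0,0],-0.2,0.3],[[0,0,0],0,0.3]]'
```

```text
time_s: 7.68
position: [0.4919, -0.3107, 0.0381]
tool_rot: [[0.79, 0.003, 0.613], [-0.613, -0.003, 0.79], [0.004, -1.0, -0.0]]
ft_force: [-4.0, 5.2, 22.8]
grip_width: 0.0535
time_s: 8.02
position: [0.4919, -0.3109, 0.0381]
tool_rot: [[0.79, 0.004, 0.613], [-0.613, -0.004, 0.79], [0.006, -1.0, -0.001]]
ft_force: [-1.3, 2.4, 20.9]
grip_width: 0.0532
```

```bash
python3 -m pendant '[[[0,0,0],0,0.3],[[0,0,0],0,0.3],[[0,0,0],0,0.3],[[0,0,0],0,0.3],[[0,0,0],0,0.3],[[0,0,0],0,0.3]]'
python3 - <<'E'
from h import *
im,_=snap('top','top5')
snap('side','side5')
E
```

```text
time_s: 8.52
position: [0.4919, -0.3109, 0.0381]
tool_rot: [[0.79, 0.004, 0.613], [-0.613, -0.004, 0.79], [0.006, -1.0, -0.0]]
ft_force: [-1.1, 3.3, 20.3]
grip_width: 0.0536
```

View pics/side5.png

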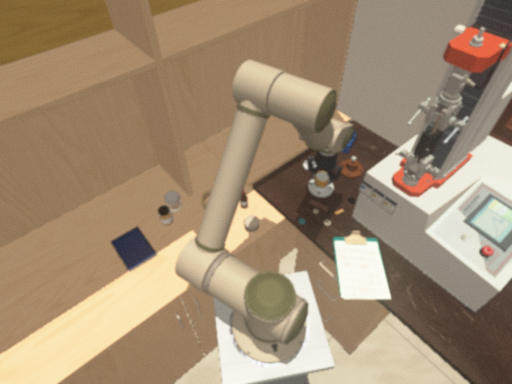

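The gripper holds the collar at about (321,183), and the visible bystanders are where they were. Handing in.

```bash
python3 -c "from rig import env;print(env.close_job());s=env.observe();print(s['position'],s['ft_force'],s['time_s'])"
```

```text
the job is handed in; nothing more can be done
None
the job is handed in; nothing more can be done
```

The brass collar on the larger aluminium adapter is turned, seated and pushed home. I handed the job in at about 8.6 s with the grip (80 N) and the push still on.

I gripped the collar across its diameter and turned it about 24° clockwise without raising it. The keyways dropped over the pins at around 16–20°, and I then pressed down to a hard stop.

**Last checks:**
- **Seating:** The push was about 5 N just before the stop, as the spring should give. It then rose to 26 N with no further travel. Easing the side load off did not change the height, so I don't think it was jammed at a tilt. The final push was about 20 N.
- **Height:** The fingers went down 8.5 mm, against the 9 mm expected. I put the difference down to the pads giving or slipping slightly. The side camera showed a drop of 1.7–1.9 pixels, where 9 mm predicts 1.6.
- **Bystanders:** The ones I could see in the last side picture had not moved. The caliper and probably the tape roll were hidden behind the arm, so I couldn't confirm those. The path kept well above everything, and the wrist force showed no contact on the way.

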